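# Press the proud radio home in the charger

## Robot

A 6-joint arm with a two-finger parallel gripper is mounted at the origin on the work surface. World frame = base frame: x ahead of the robot, y to its left, z up, the work surface at z = 0. Lengths are in m, angles in rad, forces in N, time in s.
With the tool pointing down it reaches from about 0.35 to 0.775 m from the base axis. Payload 5.5 kg.
Tool frame: the origin (TCP) lies on the centre line of the jaws, within the pads' length; the fingertips stand 11 mm ahead of it and the grasp point (between the pads) lies 8 mm behind it (env.nose_length is the distance from the TCP to the fingertips, in m); x points along the fingers, z is the direction in which the jaws open and shut, and the axes are right-handed (so a half turn about x gives the same grasp; the last joint's range is limited). The gripper opens to 85 mm and grips with 20 to 120 N. Pads are 22 mm wide; open, the fingers measure 114 mm over their backs; the gripper's body (76 mm by 85 mm) begins 54 mm behind the grasp point. The pads swing forward as they close: fully open they stand 13 mm farther back than shut.
Start: joints at [-1.297, 0.313, 0.046, 1.304, 0, 1.431], TCP at [0.231, -0.527, 0.242] pointing down, gripper open.
Joint ranges: [-2.76, 2.76], [-0.86, 1.69], [-1.03, 1.26], [-2.2, 2.34], [-1.47, 1.5], [-3.14, 3.14]. Speed limits (rad/s): [2.57, 2.57, 3.14, 3.14, 3.14, 3.14].

## Interface

Orientations are given as a unit quaternion [w, x, y, z].
In Python, from workcell import env gives the robot as it stands. The module is installed in compiled form; this text tells all that it offers.
- The arm moves only by the tool step_arm, never from a script. Its argument "moves" is a list that holds one entry, the list of rows, each a list of 7 numbers: the turn, a rotation vector about the tool's x, y, z in rad, then the shift along the tool's x, y, z in m, then the opening, from 0 (shut) to 1 (fully open). In form: [[[rx, ry, rz, tx, ty, tz, grip], ...]]. A call has 1 to 12 rows; each row is the pose to reach, as a shift and turn from the pose measured when the call began, along the tool's axes at that moment; what a row does not reach only later rows make up. A row lasts 1/10 s, in which the tool goes at most 50 mm and 8.59 degrees, less where a joint would pass 70% of its speed; a pose out of reach is approached as far as the arm can. A call with a gripper value outside its range is refused whole. The fingers move at their own pace and stop on an object; "force" is the grip in N (left out, the last holds). Time passes only in rows, so rows that repeat a pose let the fingers close. It gives the time, the measured TCP pose, the force and the opening at its end, in the units of the state.
- env.get_state(): the state, without advancing time (a new reading comes with each control period).
- env.read_camera(name): name is "side" or "top" or "wrist"; returns (picture, depth): 400x640x3 uint8, red, green, blue; 400x640 float32, m along the optical axis (not along the pixel's ray), 0 where there is no reading.
- env.get_calibration(name): a dict with "mtx" (3x3 intrinsics, pixels), "camera_from_world" (4x4, takes a point from world to camera coordinates); the wrist camera has in their place "T_tool_cam" (4x4, takes a point from camera to tool coordinates, whose origin is the TCP and whose axes are the tool frame's). Camera axes: x right, y down, z forward; pixel columns grow to the right and rows downward; lengths in m; the calibration is good to about 2 mm. A picture is of the moment at which its call begins: read the wrist's pose just before it. get_calibration takes no time and is no camera call.
- env.hand_in(): hands the job in, once; it reports no verdict.
Trained networks look in the newest picture that a camera, given by its name, has taken for a name from the list of things; names that differ only in an ending like _2 or _b are one class to them, and where a whole thing is asked for, a point or a joint stands for the part that bears it (a point fixed in the world has none). Each returns a list of dicts, best first, with "confidence" (0 to 1); they miss things now and then, are a little off and sometimes report something else, mostly with a low value. They report only what shows in the picture. A call takes as long as a camera call.
- env.boxes_of(camera, thing): "uv" ([column, row] in pixels, amid what is visible of it).
- env.silhouettes(camera, thing): "mask" (400x640 bool, what is visible of it) and "uv" ([column, row] in pixels, amid what is visible of it).
The state is a dict: "clock": time; "joint_pos": joint angles; "qvel": joint speeds; "tau": joint torques, N m; "tcp_pos": TCP position; "orientation": TCP orientation; "wrist_force": force on the tool from outside, world axes, zero at the start; "ft_torque": the same for the moment, N m; "finger_gap": finger opening in m.
Only numpy, scipy, OpenCV 4.12 (cv2) and the standard library are available. Lean on these libraries where they do the work, as an engineer would, in place of code of your own. Each camera call takes 0.05 s, during which the arm holds its last target.

## Task

One of the four hand radios in the charger has not been pushed right down: it stands a little higher than its neighbours and is not on its contacts. Press gently on its top with the fingertips until it sits fully home, level with the others, then take the hand away. Do not lift any radio, do not touch the other three, and leave the things around the charger where they are.

Things in the scene. Friction and masses are not known exactly. Their poses are not given: they have to be found in the camera images.
- charger: grey four-bay charger, screwed to the bench, 150 (x) x 392 (y) mm, 63 mm high. Origin: centre of its underside; x to its back, y along the row, z up. Bays at x 0, y +138, +46, -46, -138 mm. A radio only slides straight up and down in its bay, against about 4 N of rubbing; it stays where it is left and stops dead when home
- radio_a: one of four like hand radios in the charger, order varying: black, 38 (x) x 62 (y) x 132 mm high, the lowest 30 mm bare metal, hidden when home. Origin: centre of its underside; axes as the charger's. On top at x +7: a stub aerial 15 thick, 45 high, at y +22 and a knob 13 thick, 10 high, at y +6.5. Home, its origin is 32 mm above the charger's; one of the four starts 12 to 18 mm higher
- radio_b: one of four like hand radios in the charger, order varying: black, 38 (x) x 62 (y) x 132 mm high, the lowest 30 mm bare metal, hidden when home. Origin: centre of its underside; axes as the charger's. On top at x +7: a stub aerial 15 thick, 45 high, at y +22 and a knob 13 thick, 10 high, at y +6.5. Home, its origin is 32 mm above the charger's; one of the four starts 12 to 18 mm higher
- radio_c: one of four like hand radios in the charger, order varying: black, 38 (x) x 62 (y) x 132 mm high, the lowest 30 mm bare metal, hidden when home. Origin: centre of its underside; axes as the charger's. On top at x +7: a stub aerial 15 thick, 45 high, at y +22 and a knob 13 thick, 10 high, at y +6.5. Home, its origin is 32 mm above the charger's; one of the four starts 12 to 18 mm higher
- radio_d: one of four like hand radios in the charger, order varying: black, 38 (x) x 62 (y) x 132 mm high, the lowest 30 mm bare metal, hidden when home. Origin: centre of its underside; axes as the charger's. On top at x +7: a stub aerial 15 thick, 45 high, at y +22 and a knob 13 thick, 10 high, at y +6.5. Home, its origin is 32 mm above the charger's; one of the four starts 12 to 18 mm higher
- radio_a_top (a point): the middle of the bare, flat part of the top of radio_a, 132 mm above its origin at x -2, y -14 mm; about 28 x 28 mm is clear around it. Axes as the radio's
- radio_b_top (a point): the middle of the bare, flat part of the top of radio_b, 132 mm above its origin at x -2, y -14 mm; about 28 x 28 mm is clear around it. Axes as the radio's
- radio_c_top (a point): the middle of the bare, flat part of the top of radio_c, 132 mm above its origin at x -2, y -14 mm; about 28 x 28 mm is clear around it. Axes as the radio's
- radio_d_top (a point): the middle of the bare, flat part of the top of radio_d, 132 mm above its origin at x -2, y -14 mm; about 28 x 28 mm is clear around it. Axes as the radio's
- torch_mid (a point): black pocket torch standing on its head beside the charger's left (+y) end, 48 mm thick at the head, 156 mm high; point on its axis half-way up (78 mm). Loose
- battery_mid (a point): spare battery pack lying flat behind the charger, 62 x 85 x 20 mm; its centre. Loose
- mug_mid (a point): white mug behind the charger, 80 mm wide plus handle, 92 mm high; point on its axis half-way up. Loose
- screwdriver_grip (a point): screwdriver 200 mm long lying on the bench beside the charger's right (-y) end; middle of its handle. Loose

How it is judged:
By the outcome, as a careful person would: the job done as asked, in the order asked, and still so for the second after the job is handed in, with the robot touching nothing.
It also fails if it takes over 29 s, if anything falls off the work surface, if the arm or the gripper's body presses on something with over 40 N, if the wrist force passes 120 N, or if a joint passes its speed limit or range.

## Working session

There is one attempt and no reset: what is moved stays moved. The work goes in short steps, Python scripts to look and compute and a tool call to move; the robot and the scene stay as the last step left them, time stands still between calls to the robot, and variables do not carry over. Pictures are saved under pics/ and viewed, and the job is handed in when it is done.

Besides the shell and the picture viewer there is one more tool, called after ">>>" in YAML: its name, and indented under it one key for each argument. step_arm: Moves the arm, as the interface text tells. Its arguments: {"type":"object","properties":{"moves":{"type":"array","items":{"type":"array","items":{"type":"array","items":{"type":"number"}}}},"force":{"type":"number"}},"required":["moves"]}

```bash
mkdir -p pics; python3 - <<'E'
from workcell import env
import cv2,numpy as np
s=env.get_state();print(s['clock'],s['tcp_pos'],s['orientation'],s['finger_gap'],env.nose_length)
for n in ['top','side']:
    p,d=env.read_camera(n);cv2.imwrite(f'pics/{n}0.png',p[:,:,::-1]);np.savez(f'{n}0.npz',p=p,d=d)
    c=env.get_calibration(n);print(n,c)
E
```

```text
0.0 [ 0.23105883 -0.52597567  0.24139229] [ 0.59154859  0.38707151  0.59254766 -0.38617766] 0.08518374697350649 0.011
top {'mtx': array([[429.85153802,   0.        , 326.98585079],
       [  0.        , 429.85153802, 200.61209264],
       [  0.        ,   0.        ,   1.        ]]), 'camera_from_world': array([[-0.00230905, -0.99997646, -0.00646169,  0.01384659],
       [-0.98085067,  0.0035232 , -0.19472941,  0.66029802],
       [ 0.19474759,  0.00588831, -0.98083572,  1.20446228],
       [ 0.        ,  0.        ,  0.        ,  1.        ]])}
side {'mtx': array([[480.70212424,   0.        , 318.97399061],
       [  0.        , 480.70212424, 198.25745881],
       [  0.        ,   0.        ,   1.        ]]), 'camera_from_world': array([[ 0.96000471, -0.27979903, -0.01017119, -0.62423804],
       [-0.21631608, -0.71814787, -0.6614159 ,  0.22540913],
       [ 0.17775911,  0.63716258, -0.74995037,  1.08230255],
       [ 0.        ,  0.        ,  0.        ,  1.        ]])}
```

View pics/top0.png

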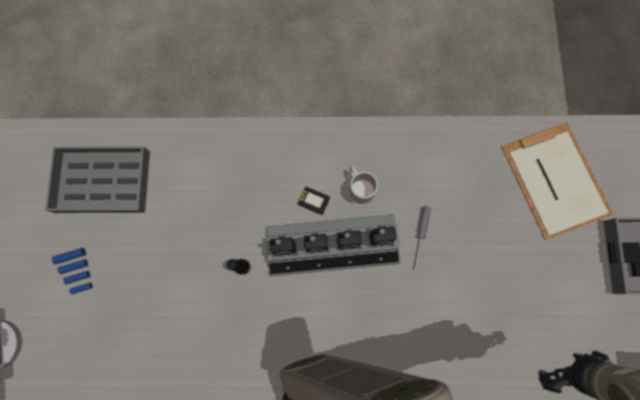

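View pics/side0.png

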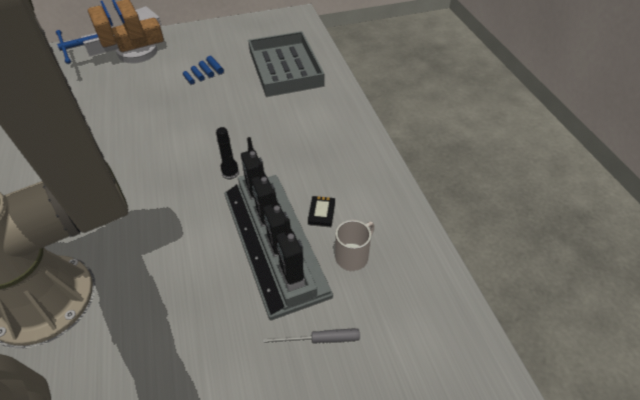

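The top view shows the charger around (330,245) with radios at columns 282, 316, 349 and 382. Next I'll measure heights from the depth.

```bash
cat > h.py <<'E'
import numpy as np,cv2
from workcell import env
def world(n,d):
    c=env.get_calibration(n);K=c['mtx'];T=np.linalg.inv(c['camera_from_world'])
    v,u=np.mgrid[:400,:640];P=np.stack([(u-K[0,2])/K[0,0]*d,(v-K[1,2])/K[1,1]*d,d,np.ones_like(d)],-1)
    W=(P@T.T)[...,:3];W[d==0]=np.nan;return W
E
python3 - <<'E'
from h import *
for n in ['top','side']:
    z=np.load(n+'0.npz');W=world(n,z['d']);np.save(n+'W.npy',W)
    if n=='top':
        np.set_printoptions(linewidth=400)
        print((W[226:262:1,264:402:2,2]*1000)[::2].astype(int))
        m=np.zeros((400,640),bool);m[208:280,260:402]=1
        m&=(W[...,2]>.04)&(W[...,2]<.075)
    p=z['p']
    r=(slice(205,285),slice(255,405)) if n=='top' else (slice(120,330),slice(200,370))
    f=5 if n=='top' else 2.8
    cv2.imwrite(f'pics/{n}crop.png',cv2.resize(p[r][:,:,::-1],None,fx=f,fy=f,interpolation=cv2.INTER_CUBIC))
    for t in ['radio_a','charger']:
        for b in env.silhouettes(n,t):
            M=b['mask'];w=W[M];w=w[~np.isnan(w[:,2])]
            print(n,t,b['confidence'],b['uv'],M.sum(),np.median(w,0),np.percentile(w[:,2],[50,75,85,90,95]))
E
```

```text
[[-3 19 18 ...  0  0  0]
 [-5 31 30 ... 61  0  0]
 [ 0 29 35 ... 64  2  2]
 ...
 [ 3  0 63 ... 29 23  0]
 [ 0 -3 64 ... 21 23 -3]
 [-1  2 64 ... 22 24  1]]
top radio_a 0.9 [380.3, 234.3] 465 [ 0.54234941 -0.13347764  0.17581392] [0.17581392 0.17888016 0.18041826 0.18476304 0.1915379 ]
top radio_a 0.81 [318.6, 242.2] 428 [0.52776456 0.04414008 0.16242448] [0.16242448 0.16497219 0.16623375 0.17206521 0.17657216]
top radio_a 0.71 [350.1, 238.8] 408 [ 0.5361017  -0.04580035  0.16279127] [0.16279127 0.16494568 0.16662298 0.17145688 0.17764324]
top radio_a 0.59 [281.8, 244.0] 476 [0.52058516 0.13228277 0.16140596] [0.16140596 0.1643486  0.16605083 0.16887621 0.1756128 ]
top charger 0.76 [332.4, 251.3] 4830 [ 0.514635   -0.00228554  0.03200034] [0.03200034 0.05913603 0.06219234 0.06332618 0.06495961]
side radio_a 0.88 [261.9, 191.8] 747 [0.52504767 0.03521739 0.16102793] [0.16102793 0.1649554  0.16717125 0.17512589 0.19204833]
side radio_a 0.79 [270.6, 221.4] 914 [ 0.53206151 -0.05287526  0.16088076] [0.16088076 0.16497612 0.16904286 0.17586704 0.18942846]
side radio_a 0.74 [250.3, 162.3] 597 [0.51526979 0.12487919 0.16096589] [0.16096589 0.16451234 0.16666054 0.17317954 0.18121503]
side charger 0.72 [273.6, 261.7] 5861 [ 0.50910777 -0.0797101   0.03136524] [0.03136524 0.03847537 0.06086617 0.06244757 0.06394931]<stdin>:6: RuntimeWarning: invalid value encountered in cast
```

View pics/topcrop.png

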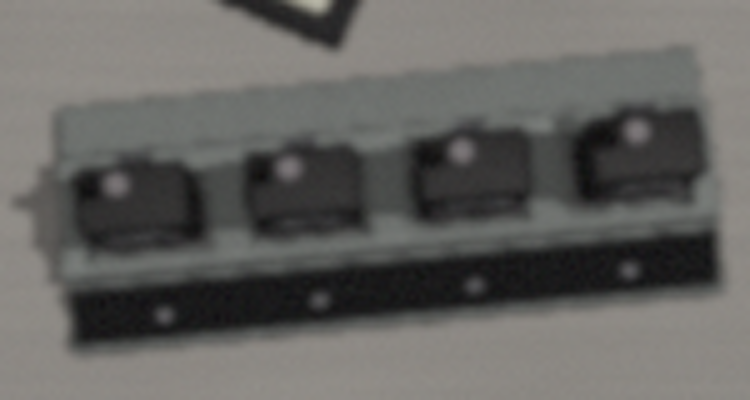

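View pics/sidecrop.png

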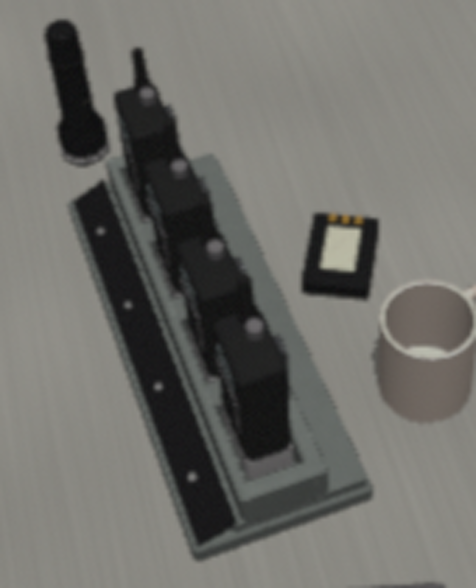

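The -y end radio (top-view column 382, side crop (250,380)) is about 15 mm high, and its bare metal is showing. Next I'll fit the row geometry.

```bash
python3 - <<'E'
from h import *
from scipy.optimize import least_squares
from scipy.spatial.transform import Rotation as R
# tops per camera: radio z-slabs
th0=0.0815
for n in ['top','side']:
    W=np.load(n+'W.npy').reshape(-1,3);W=W[~np.isnan(W[:,2])]
    out=[]
    ap=np.array([[.52,.133],[.528,.043],[.536,-.046],[.5425,-.1345]])
    ex=np.array([np.cos(th0),np.sin(th0)]);ey=np.array([-np.sin(th0),np.cos(th0)])
    for i,a in enumerate(ap):
        zt=.164 if i<3 else .178
        m=(np.hypot(*(W[:,:2]-a).T)<.045)&(abs(W[:,2]-zt)<.006)
        q=W[m];l=(q[:,:2]-a)@np.c_[ex,ey]
        lo=np.percentile(l,3,0);hi=np.percentile(l,97,0);c=(lo+hi)/2
        cw=a+c[0]*ex+c[1]*ey;out.append(cw)
        print(n,i,m.sum(),'centre',cw.round(4),'size',(hi-lo).round(4),'z',np.median(q[:,2]).round(4))
    o=np.array(out);v=o[0]-o[3];print('yaw',np.arctan2(-v[0],v[1]), 'pitch',np.linalg.norm(np.diff(o,axis=0),axis=1))
# knobs from both pictures: bright blobs; assume knob top z
for n,bx in [('top',(225,250,270,395)),('side',(140,245,240,300))]:
    p=np.load(n+'0.npz')['p'];c=env.get_calibration(n);T=np.linalg.inv(c['camera_from_world']);K=c['mtx']
    approx={'top':[(278,242),(313,238.5),(347.5,235.5),(382.5,231.5)],'side':[(252.5,153.5),(264,179.5),(276.7,208.5),(291,236.5)]}[n]
    g=p.astype(float).mean(2)
    for i,(u,v) in enumerate(approx):
        U=int(u);V=int(v);s=g[V-4:V+6,U-4:U+6];w=np.clip(s-(s.min()+s.max())/2,0,None)
        vv,uu=np.mgrid[V-4:V+6,U-4:U+6];uc=(uu*w).sum()/w.sum();vc=(vv*w).sum()/w.sum()
        zz=(.174 if i<3 else .188)-(.0 if n=='top' else .002)
        d=T[:3,:3]@np.array([(uc-K[0,2])/K[0,0],(vc-K[1,2])/K[1,1],1]);o=T[:3,3];X=o+d*(zz-o[2])/d[2]
        k=X[:2]-.007*ex-.0065*ey
        print(n,'knob',i,(round(uc,1),round(vc,1)),'->centre',k.round(4))
s=env.get_state();Rm=R.from_quat(np.roll(s['orientation'],-1)).as_matrix();print(Rm.round(4));print(s['joint_pos'])
for t in ['torch_mid','mug_mid']:
    print(t,[(b['uv'],b['confidence']) for b in env.boxes_of('top',t)][:1])
E
```

```text
top 0 274 centre [0.5229 0.1349] size [0.0354 0.0561] z 0.1627
top 1 271 centre [0.5313 0.0441] size [0.035  0.0574] z 0.1633
top 2 271 centre [ 0.5396 -0.0467] size [0.0357 0.0578] z 0.1631
top 3 269 centre [ 0.5482 -0.1383] size [0.0348 0.0575] z 0.1771
yaw 0.09222140307084302 pitch [0.09113313 0.09120986 0.09198438]
side 0 254 centre [0.5211 0.1341] size [0.0345 0.0561] z 0.1637
side 1 302 centre [0.5298 0.0437] size [0.0351 0.057 ] z 0.1638
side 2 347 centre [ 0.5385 -0.0489] size [0.0347 0.0551] z 0.164
side 3 425 centre [ 0.5474 -0.1397] size [0.0354 0.0551] z 0.1773
yaw 0.09591684590740829 pitch [0.09079415 0.09298319 0.09126909]
top knob 0 (np.float64(277.8), np.float64(241.4)) ->centre [0.5227 0.1347]
top knob 1 (np.float64(312.1), np.float64(237.8)) ->centre [0.532  0.0439]
top knob 2 (np.float64(346.8), np.float64(234.7)) ->centre [ 0.54   -0.0482]
top knob 3 (np.float64(382.0), np.float64(230.8)) ->centre [ 0.5482 -0.1399]
side knob 0 (np.float64(255.3), np.float64(151.2)) ->centre [0.5314 0.1425]
side knob 1 (np.float64(266.6), np.float64(177.0)) ->centre [0.5391 0.0511]
side knob 2 (np.float64(277.4), np.float64(207.2)) ->centre [ 0.5423 -0.0435]
side knob 3 (np.float64(291.9), np.float64(235.3)) ->centre [ 0.5521 -0.1356]
[[-2.000e-04  9.156e-01  4.021e-01]
 [ 5.000e-04  4.021e-01 -9.156e-01]
 [-1.000e+00  1.000e-04 -6.000e-04]]
[-1.29657161e+00  3.13501563e-01  4.57385622e-02  1.30359582e+00
 -4.67354244e-06  1.43121747e+00]
torch_mid [([237.4, 263.7], 0.88)]
mug_mid [([361.7, 190.2], 0.78)]
```

>>> step_arm:
  moves:
    - [[0,0,0,-0.04,0,0,0],[-0.12,0,0,-0.06,0.04,-0.02,0],[-0.25,0,0,-0.06,0.085,-0.042,0],[-0.375,0,0,-0.06,0.13,-0.064,0],[-0.5,0,0,-0.06,0.175,-0.086,0],[-0.625,0,0,-0.06,0.22,-0.107,0],[-0.75,0,0,-0.06,0.265,-0.129,0],[-0.875,0,0,-0.06,0.31,-0.15,0],[-1.0,0,0,-0.06,0.35,-0.172,0],[-1.125,0,0,-0.06,0.395,-0.193,0],[-1.25,0,0,-0.06,0.4395,-0.2143,0],[-1.25,0,0,-0.06,0.4395,-0.2143,0]]

```text
clock: 1.6
tcp_pos: [0.5503, -0.1489, 0.3018]
orientation: [0.707, -0.036, 0.706, 0.037]
wrist_force: [0.6, 0.2, -0.3]
finger_gap: -0.0004
```

>>> step_arm:
  moves:
    - [[0,0,0,0,0,0,0],[0,0,0,0,0,0,0]]

```text
clock: 1.8
tcp_pos: [0.55, -0.149, 0.3016]
orientation: [0.706, -0.035, 0.706, 0.037]
wrist_force: [-0.3, -1.1, 0.2]
finger_gap: 0.0003
```

```bash
python3 - <<'E'
from h import *
from scipy.spatial.transform import Rotation as R
s=env.get_state();Rm=R.from_quat(np.roll(s['orientation'],-1)).as_matrix();print(s['clock'],s['tcp_pos'],s['wrist_force'],s['finger_gap']);print(Rm.round(4))
t=np.array([.5473,-.1531,.197]);print('tool shift',(Rm.T@(t-s['tcp_pos'])).round(4),'yaw of tool z',np.arctan2(Rm[1,2],Rm[0,2]))
p,d=env.read_camera('wrist');cv2.imwrite('pics/w1.png',p[:,:,::-1])
p,d=env.read_camera('side');cv2.imwrite('pics/s1.png',cv2.resize(p[60:330,160:440,::-1],None,fx=2,fy=2))
E
```

```text
1.8 [ 0.54999887 -0.14901704  0.30164952] [-0.28472047 -1.0780653   0.17858386] 0.0002953868064312634
[[ 5.000e-04 -1.016e-01  9.948e-01]
 [ 1.700e-03  9.948e-01  1.016e-01]
 [-1.000e+00  1.600e-03  7.000e-04]]
tool shift [ 0.1046 -0.004  -0.0032] yaw of tool z 0.10177757646928312
```

View pics/w1.png

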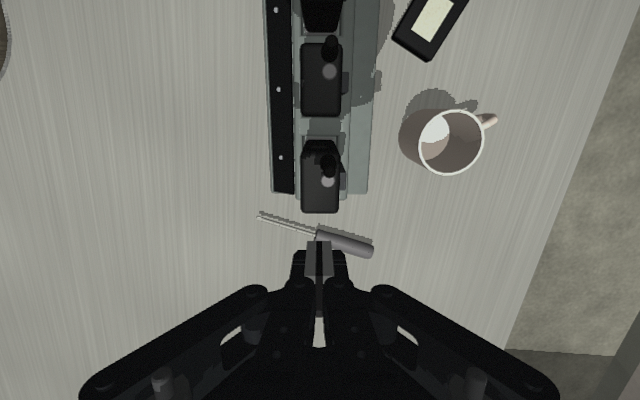

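View pics/s1.png

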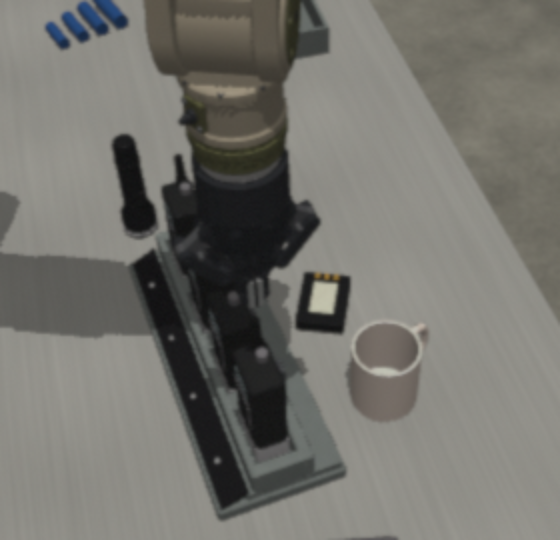

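The wrist view lines up with the row: the raised radio's top is at about (320,195) and its knob at (328,181). I'll cross-check the target with the wrist depth.

```bash
python3 - <<'E'
from h import *
from scipy.spatial.transform import Rotation as R
s=env.get_state();Rm=R.from_quat(np.roll(s['orientation'],-1)).as_matrix()
p,d=env.read_camera('wrist');c=env.get_calibration('wrist');K=c['mtx'];T=c['T_tool_cam']
v,u=np.mgrid[:400,:640];P=np.stack([(u-K[0,2])/K[0,0]*d,(v-K[1,2])/K[1,1]*d,d,np.ones_like(d)],-1)
W=((P@T.T)[...,:3])@Rm.T+s['tcp_pos'];W[d==0]=np.nan
th=.093;ex=np.array([np.cos(th),np.sin(th)]);ey=np.array([-ex[1],ex[0]])
for a,zt in [((.548,-.139),.177),((.5396,-.047),.164)]:
    a=np.array(a);m=(np.hypot(*(W[...,:2]-a).transpose(2,0,1))<.045)&(abs(W[...,2]-zt)<.005)
    q=W[m];l=(q[:,:2]-a)@np.c_[ex,ey];lo=np.percentile(l,2,0);hi=np.percentile(l,98,0)
    cw=a+np.c_[ex,ey]@((lo+hi)/2);print(m.sum(),cw.round(4),(hi-lo).round(4),np.median(q[:,2]).round(4))
    r=cv2.minAreaRect((q[:,:2]*1000).astype(np.float32));print(r)
    print('knob px')if 0 else None
print('knob',W[181,328])
print('clock',env.get_state()['clock'])
E
```

```text
2014 [ 0.5495 -0.1365] [0.0361 0.0585] 0.177
((549.572265625, -136.968017578125), (37.98238754272461, 61.082157135009766), 5.431861877441406)
2574 [ 0.5412 -0.0465] [0.0359 0.0577] 0.1635
((541.3214111328125, -45.77256774902344), (37.806365966796875, 61.50564193725586), 4.673098564147949)
knob [ 0.55641278 -0.13181475  0.1870585 ]
clock 1.95
```

>>> step_arm:
  moves:
    - [[0.009,0,0,0,-0.0033,-0.0024,0],[0.009,0,0,0.03,-0.0033,-0.0024,0],[0.009,0,0,0.06,-0.0033,-0.0024,0],[0.009,0,0,0.085,-0.0033,-0.0024,0],[0.009,0,0,0.1,-0.0033,-0.0024,0],[0.009,0,0,0.1,-0.0033,-0.0024,0],[0.009,0,0,0.1,-0.0033,-0.0024,0]]

```text
clock: 2.65
tcp_pos: [0.5473, -0.1543, 0.2024]
orientation: [0.707, -0.031, 0.706, 0.032]
wrist_force: [0.2, -0.1, 0.0]
finger_gap: -0.0002
```

```bash
python3 - <<'E'
from h import *
print(env.get_state()['tcp_pos'])
p,d=env.read_camera('wrist');cv2.imwrite('pics/w2.png',p[:,:,::-1])
p,d=env.read_camera('side');cv2.imwrite('pics/s2.png',cv2.resize(p[160:310,220:380,::-1],None,fx=3.5,fy=3.5))
E
```

```text
[ 0.54729115 -0.1543263   0.20240219]
```

View pics/w2.png

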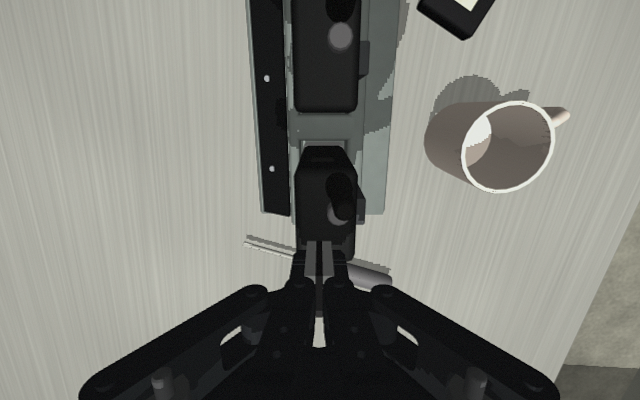

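View pics/s2.png

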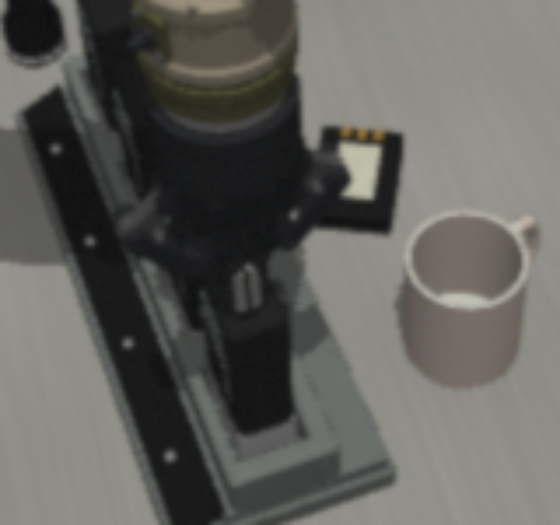

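The fingertips (320,255) are on the bare part of the top, clear of the knob (338,212). Pressing down slowly.

>>> step_arm:
  moves:
    - [[0,0,0,0.006,0,0,0],[0,0,0,0.01,0,0,0],[0,0,0,0.012,0,0,0],[0,0,0,0.014,0,0,0],[0,0,0,0.016,0,0,0],[0,0,0,0.018,0,0,0],[0,0,0,0.02,0,0,0],[0,0,0,0.02,0,0,0]]

```text
clock: 3.55
tcp_pos: [0.5481, -0.1542, 0.1833]
orientation: [0.707, -0.032, 0.705, 0.032]
wrist_force: [-0.7, 0.9, 2.2]
finger_gap: 0.0001
```

>>> step_arm:
  moves:
    - [[0,0,0,0.002,0,0,0],[0,0,0,0.0035,0,0,0],[0,0,0,0.005,0,0,0],[0,0,0,0.006,0,0,0],[0,0,0,0.006,0,0,0]]

```text
clock: 4.05
tcp_pos: [0.5481, -0.1542, 0.177]
orientation: [0.707, -0.032, 0.705, 0.032]
wrist_force: [-0.6, 0.5, 2.7]
finger_gap: 0.0001
```

>>> step_arm:
  moves:
    - [[0,0,0,0.001,0,0,0],[0,0,0,0.002,0,0,0],[0,0,0,0.002,0,0,0]]

```text
clock: 4.35
tcp_pos: [0.5482, -0.1542, 0.175]
orientation: [0.707, -0.032, 0.705, 0.032]
wrist_force: [-2.1, 0.7, 4.2]
finger_gap: 0.0002
```

>>> step_arm:
  moves:
    - [[0,0,0,0.001,0,0,0],[0,0,0,0.001,0,0,0]]

```text
clock: 4.55
tcp_pos: [0.5482, -0.1543, 0.175]
orientation: [0.708, -0.032, 0.705, 0.032]
wrist_force: [-3.9, 1.5, 9.6]
finger_gap: 0.0001
```

>>> step_arm:
  moves:
    - [[0,0,0,0.002,0,0,0],[0,0,0,0.002,0,0,0]]

```text
clock: 4.75
tcp_pos: [0.5482, -0.1542, 0.1749]
orientation: [0.708, -0.032, 0.705, 0.032]
wrist_force: [-6.1, 2.3, 14.9]
finger_gap: -0.0002
```

The force is rising and the tool isn't moving, at exactly the home height, so the radio has bottomed out. Retracting.

>>> step_arm:
  moves:
    - [[0,0,0,-0.005,0,0,0],[0,0,0,-0.03,0,0,0],[0,0,0,-0.07,0,0,0],[0,0,0,-0.11,0,0,0],[0,0,0,-0.15,0,0,0],[0,0,0,-0.15,0,0,0]]

```text
clock: 5.35
tcp_pos: [0.5497, -0.1551, 0.3306]
orientation: [0.711, -0.034, 0.701, 0.03]
wrist_force: [0.4, -0.4, 1.1]
finger_gap: 0.0
```

>>> step_arm:
  moves:
    - [[0,0,0,0,-0.045,0,0],[0,0,0,0,-0.09,-0.02,0],[0,0,0,0,-0.135,-0.04,0],[0,0,0,0,-0.18,-0.06,0],[0,0,0,0,-0.22,-0.08,0],[0,0,0,0,-0.22,-0.08,0],[0,0,0,0,-0.22,-0.08,0]]

```text
clock: 6.05
tcp_pos: [0.4892, -0.3824, 0.3294]
orientation: [0.711, -0.032, 0.702, 0.03]
wrist_force: [0.7, -0.1, -0.5]
finger_gap: -0.0001
```

```bash
python3 - <<'E'
from h import *
print(env.get_state()['clock'],env.get_state()['wrist_force'])
for n in ['top','side']:
    p,d=env.read_camera(n);W=world(n,d).reshape(-1,3);W=W[~np.isnan(W[:,2])]
    W0=np.load(n+'W.npy')
    for a in [(.5229,.1349),(.5313,.0441),(.5396,-.0467),(.5485,-.1385)]:
        q=W[(np.hypot(*(W[:,:2]-a).T)<.017)&(W[:,2]>.14)];print(n,a,len(q),np.median(q[:,2]).round(4))
    r=(slice(160,290),slice(220,440)) if n=='top' else (slice(120,350),slice(200,390))
    cv2.imwrite(f'pics/{n}9.png',cv2.resize(p[r][:,:,::-1],None,fx=2.5,fy=2.5))
    dif=cv2.absdiff(p,np.load(n+'0.npz')['p']).max(2);cv2.imwrite(f'pics/{n}dif.png',cv2.resize(dif[r],None,fx=2.5,fy=2.5))
E
```

```text
6.05 [ 0.71223717 -0.07427891 -0.45524578]
top (0.5229, 0.1349) 130 0.1636
top (0.5313, 0.0441) 127 0.164
top (0.5396, -0.0467) 126 0.1648
top (0.5485, -0.1385) 125 0.1646
side (0.5229, 0.1349) 0 nan
side (0.5313, 0.0441) 0 nan
side (0.5396, -0.0467) 0 nan
side (0.5485, -0.1385) 0 nan
  return _methods._mean(a, axis=axis, dtype=dtype,
  ret = ret.dtype.type(ret / rcount)
```

View pics/side9.png

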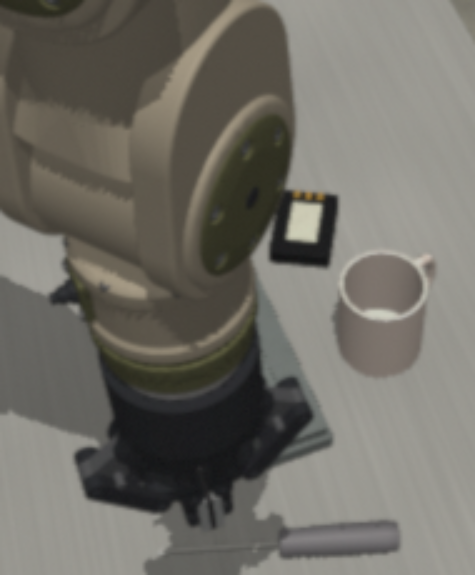

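View pics/top9.png

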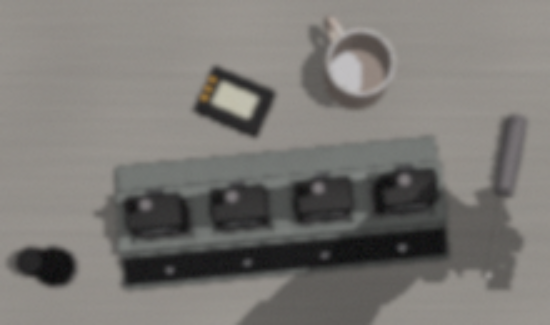

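```bash
python3 -c "
from workcell import env
print(env.hand_in())"
```

```text
the job is handed in; nothing more can be done
None
```

The radio standing high was the one in the -y end bay, about 14 mm above its neighbours. I pressed it home with the shut fingertips on the bare part of its top. I then raised the hand, moved it clear and handed the job in at about 6.2 s.

**Seated:** the push took about 2–4 N while it slid. At a fingertip height of 164 mm it stopped dead, and the force rose to 15 N with no further movement.

**Level:** after I took the hand away, the top camera's depth read 163.6, 164.0, 164.8 and 164.6 mm for the four radio tops. The last is the one I pressed, so they agree to within about 1 mm.

**Surroundings:** by eye, the torch, battery, mug and screwdriver look unmoved in the top view. I saved difference pictures but did not look at them.

**Failed check:** the arm blocked the side camera in the last picture, so I have no side view confirming that the bare metal is hidden.

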